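# Hang a sachet bin on the slatted display board

## Robot

A 6-joint arm with a two-finger parallel gripper is mounted at the origin on a cart in front of the work surface, level with it; the furniture and walls round the work are solid. World frame = base frame: x ahead of the robot, y to its left, z up, the work surface at z = 0. Lengths are in m, angles in rad, forces in N, time in s.
With the tool pointing down it reaches from about 0.25 to 0.775 m from the base axis. Payload 4 kg.
Tool frame: the origin (TCP) lies midway between the tips of the shut fingers; the grasp point (between the pads) lies 19 mm behind it; z points along the fingers, y is the line along which they close (so a half turn about z gives the same grasp; the last joint's range is limited). The gripper opens to 94 mm and grips with 3 to 60 N. Pads are 16 mm wide; open, the fingers measure 119 mm over their backs; the gripper's body (75 mm by 177 mm) begins 78 mm behind the grasp point.
Start: joints at [1.226, 0.087, 1.371, -0, 1.684, -0.103], TCP at [0.132, 0.534, 0.174] pointing down, gripper open.
Joint ranges: [-3.1, 3.1], [-0.76, 2.03], [0.27, 2.55], [-1.08, 4.22], [0.17, 2.65], [-2.57, 2.57]. Speed limits (rad/s): [2.79, 2.79, 3.14, 3.14, 3.14, 3.14].

## Interface

Orientations are given as a rotation vector (axis times angle).
In Python, from rig import r, get_image, workorder gives the robot as it stands.
- The arm moves only by the tool move_arm, never from a script. Its argument "commands" is one flat list of numbers, 5 for each row, row after row: the shift along the tool's x, y, z in units of 40 mm (1.0 is 40 mm), then the turn about the tool's z in units of 5 degrees (1.0 is 5 degrees), then the finger opening in mm, from 0 to 94. A call has 1 to 5 rows; each row shifts and turns the commanded pose from where the row before left it, along the tool's axes as they then stand; what a row does not reach is not made up. A row lasts 1/12 s, in which the tool goes at most 41.7 mm and 7.16 degrees, less where a joint would pass 70% of its speed; a pose out of reach is approached as far as the arm can. A call is refused whole if a number of a shift passes 1 or a number of a turn 1, either way. A call with a gripper value outside its range is refused whole. The fingers move at their own pace and stop on an object; "squeeze" is the grip in N (left out, the last holds). Time passes only in rows, so rows that do not move let the fingers close. It gives the time, the measured TCP pose, the force, the opening and the grip force at its end, in the units of the state.
- r.get_state(): the state, without advancing time (a new reading comes with each control period).
- get_image(name): name is "scene" or "top"; returns a dict with "image" (420x560x3 uint8, red, green, blue), "z_map" (420x560 float32, m along the optical axis (not along the pixel's ray), 0 where there is no reading), "fx", "fy", "cx", "cy" (pixels), "rvec" (rotation vector, rad) and "tvec" (3), from world to camera coordinates, as OpenCV has them. Camera axes: x right, y down, z forward; pixel columns grow to the right and rows downward; lengths in m; the calibration is good to about 2 mm. A picture is of the moment at which its call begins.
- workorder.job_done(): hands the job in; it is judged then, once.
The state is a dict: "time_s": time; "joint_pos": joint angles; "joint_velocities": joint speeds; "tau": joint torques, N m; "eef_pos": TCP position; "tool_rot": TCP orientation; "force": force on the tool from outside, world axes, zero at the start; "wrist_torque": the same for the moment, N m; "finger_gap": finger opening in m; "grasp_force": force on a finger pad.
Only numpy, scipy, OpenCV 4.12 (cv2) and the standard library are available. Lean on these libraries where they do the work, as an engineer would, in place of code of your own. Each camera call takes 0.05 s, during which the arm holds its last target. There are 200 camera calls.

## Task

Hang the small steel bin in the upper slot of the slatted display board: tip its front up, feel the hooked lip at its back in through the slot, swing the front down until it hangs level with its rubber feet against the board, and let go. Work gently, without leaning hard on the board, and leave the tin, tamper, shaker and bell where they are.

Things in the scene. Friction and masses are not known exactly. Their poses are not given: they have to be found in the camera images.
- stand: Fixed display stand about 250 mm high: dark steel foot (x -60 to +80, 230 mm wide in y, 14 mm thick), two posts, a wooden slatted board 200 mm wide, front face at x = -30 mm. Origin: centre of the foot's underside less 10 mm in x; z up, x from front to back, y along the board. The board is clamped up to 25 mm higher or lower than nominal; this is not reported: find it by touch or sight. It does not give way.
- slot_upper (a point): Nominal middle of the lower edge of the upper slot's mouth, in the board's front face, 200 mm above the foot's underside; axes as the stand's. Moves with the stand only: the true edge is up to 25 mm higher or lower. Mouth 20 mm high, between metal skirts 4 mm thick. Hollow behind them: 26 mm back from the face, 14 mm below the mouth's lower edge, 16 mm above its upper edge. Runs the board's whole width.
- slot_lower (a point): The same for the lower slot, 106 mm above the foot's underside; not to be used. The board's top edge is nominally 246 mm above the foot's underside.
- bin: Plain steel open tray, loose, 0.11 to 0.22 kg, 100 mm long (x), 56 mm wide (y), walls 3 mm, sides and front 45 mm high, back wall 60 mm. Origin: centre of underside; x to its back wall (outer face x = +50). Hung: web on the mouth's lower edge, lip behind the upper skirt, back wall about 5 mm off the board, two rubber feet (4.5 mm proud of the back wall, at z = 10) on the board.
- bin_mid (a point): Point on the bin's middle line 22.5 mm above its underside, half-way between the sides: grip here across the 56 mm width (y). Axes as the bin's.
- bin_lip (a point): Middle of the lip's top edge, (60.5, 0, 82) mm in the bin's frame. A web 44 mm wide, 3 thick (z 57 to 60) runs back from the back wall's top to x = 62; there the lip (x 59 to 62) stands up to z = 82. Upright it is too tall for the mouth. Tipped 40 degrees front-up the lip's edge goes in first; then move in and up (the web's root some 13 mm above the mouth's lower edge) and swing down.
- tin: Food can, 58 mm across, 72 mm high, standing on the counter; origin at the centre of its underside. Leave alone.
- tamper: Tamper with a dark wooden grip, 58 mm across, 84 mm high; origin at the centre of its underside. Leave alone.
- shaker: Glass shaker, 44 mm across, 90 mm high; origin at the centre of its underside. Leave alone.
- bell: Counter bell, 69 mm across, 59 mm high; origin at the centre of its underside. Leave alone.

How it is judged:
On the way:
1. with its front tipped up by more than 20 degrees, the bin's lip is in the upper slot, its edge at least 9 mm behind the board's face (x of bin_lip in the frame of stand between -0.021 and 0 m and z of bin_lip in the frame of stand between 0.175 and 0.255 m and y of bin_lip in the frame of stand between -0.085 and 0.085 m and angle between bin's own z axis and vertical above 0.35 rad), for 0.1 s.
At the end, for the whole second after the job is handed in: The bin hangs released and at rest in the upper slot: lip behind the upper skirt (its edge 3 to 20 mm behind the board's face, at 197 to 254 mm above the foot's underside, within 85 mm of the board's middle), bin upright within 0.10 rad and square to the board within 0.12 rad, resting on the board (x of bin_lip in the frame of stand between -0.027 and -0.01 m and z of bin_lip in the frame of stand between 0.197 and 0.254 m and y of bin_lip in the frame of stand between -0.085 and 0.085 m and angle between bin's own z axis and vertical below 0.1 rad and angle between the x axis of bin and the x axis of stand, either way round below 0.12 rad and contact force between bin and stand above 0.5 N and linear speed of bin below 0.02 m/s and angular speed of bin below 0.1 rad/s); the robot touches nothing.
It fails at once if the bin presses on the stand with more than 30 N (contact force between bin and stand above 30 N).
It fails at once if the robot presses on the stand with more than 30 N (contact force between any of the fingers, the arm and stand above 30 N).
It fails at once if a bystander is moved by more than 20 mm (distance of any of tin, tamper, shaker, bell from where it was at the start of the episode above 0.02 m).
It also fails if it takes over 67 s, if anything falls off the work surface, if the arm or the gripper's body presses on something with over 40 N, if the wrist force passes 120 N, or if a joint passes its speed limit or range.

## Working session

There is one attempt and no reset: what is moved stays moved. The work goes in short steps, Python scripts to look and compute and a tool call to move; the robot and the scene stay as the last step left them, time stands still between calls to the robot, and variables do not carry over. Pictures are saved under pics/ and viewed, at most 10 in all, crops included, and the job is handed in when it is done.

Besides the shell and the picture viewer there is one more tool, called after ">>>" as name(argument=value, ...) on one line, values as JSON. move_arm: Moves the arm, as the interface text tells. Its arguments: {"type":"object","properties":{"commands":{"type":"array","items":{"type":"number"}},"squeeze":{"type":"number"}},"required":["commands"]}

```bash
ls; mkdir -p pics
python3 - <<'E'
from rig import r,get_image
import cv2,numpy as np
print(r.get_state())
for n in("scene","top"):
    d=get_image(n); np.savez(f"{n}0.npz",**d)
    cv2.imwrite(f"pics/{n}0.png",d["image"][:,:,::-1])
    R=cv2.Rodrigues(np.array(d["rvec"]))[0]; print(n,d["fx"],d["cx"],d["cy"],-R.T@np.array(d["tvec"]).ravel(),R[2])
E
```

```text
pics
{'time_s': 0.0, 'joint_pos': array([ 1.22586487e+00,  8.79617627e-02,  1.37224261e+00, -4.29522719e-06,
        1.68360718e+00, -1.03096581e-01]), 'joint_velocities': array([-2.61167472e-03, -5.07894241e-04, -1.39235646e-03,  5.88591782e-05,
       -2.65563440e-05, -1.16472510e-04]), 'tau': array([-9.57486409e-04, -3.40181100e+01, -3.02425754e+01,  7.15549034e-02,
        3.29482695e-02, -1.50659866e-04]), 'eef_pos': array([0.13151014, 0.53340793, 0.17310648]), 'tool_rot': array([-0.37888989, -3.11816686,  0.00339931]), 'force': array([-0.43706667,  0.36826848, -0.60964678]), 'wrist_torque': array([-0.00782797, -0.0324511 , -0.01211286]), 'grasp_force': 0.0, 'finger_gap': 0.09400254154668498}
scene 508.4011016151592 271.66448506615995 215.9068515620082 [-0.18076622  0.75580019  0.9808767 ] [ 0.54539134 -0.55156055 -0.6311333 ]
top 406.55265380072314 275.2788082478294 211.7323327914944 [0.33197843 0.04953182 1.16549576] [ 0.2177232  -0.02821158 -0.97560274]
```

View pics/scene0.png

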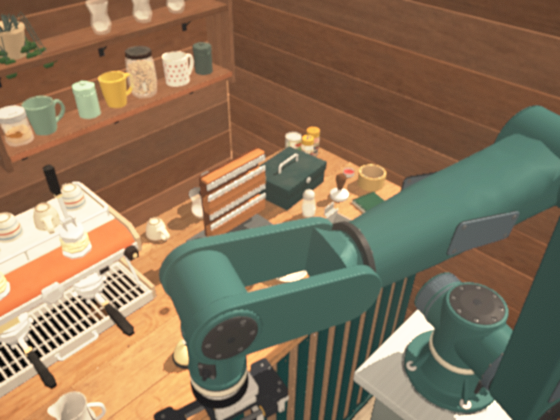

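View pics/top0.png

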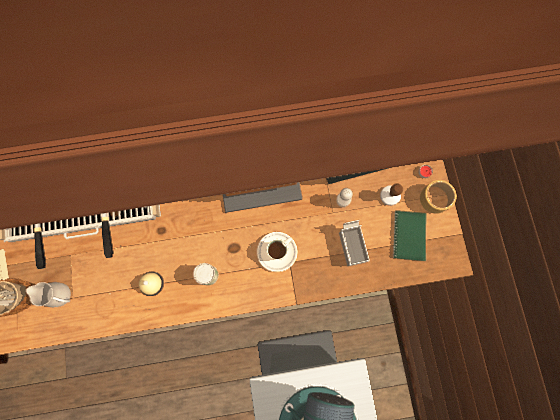

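```bash
cat > h.py <<'E'
import cv2,numpy as np
def load(n): return dict(np.load(n))
def cal(d): return cv2.Rodrigues(d["rvec"].astype(float))[0], d["tvec"].astype(float).ravel()
def pt(d,u,v,z=None):
    R,t=cal(d); z=d["z_map"][int(v),int(u)] if z is None else z
    return R.T@(np.array([(u-d["cx"])/d["fx"]*z,(v-d["cy"])/d["fy"]*z,z])-t)
def cloud(d):
    R,t=cal(d); v,u=np.mgrid[:420,:560]; z=d["z_map"]
    P=np.stack([(u-d["cx"])/d["fx"]*z,(v-d["cy"])/d["fy"]*z,z],-1)
    P=(P-t)@R; P[z==0]=np.nan; return P
def plane(d,u,v,h):
    R,t=cal(d); c=-R.T@t; k=R.T@np.array([(u-d["cx"])/d["fx"],(v-d["cy"])/d["fy"],1]); return c+k*(h-c[2])/k[2]
def proj(d,p):
    R,t=cal(d); q=R@np.array(p)+t; return d["cx"]+d["fx"]*q[0]/q[2], d["cy"]+d["fy"]*q[1]/q[2]
E
python3 - <<'E'
from h import *
np.set_printoptions(precision=3,suppress=True)
s,t=load("scene0.npz"),load("top0.npz")
print("tcp",proj(s,[.132,.534,.174]),proj(t,[.132,.534,.174]),proj(t,[0,0,0]))
for n,u,v in[("bell",150,283),("shaker?",205,274),("cup",277,251),("foot",262,200),("footL",224,209),("footR",300,202),("foottop",262,188),("binflo",356,246),("binfront",348,226),("binback",361,262),("ceil",260,150),("wood",180,290),("notebook",408,235),("pepper",344,197)]: print(n,pt(t,u,v))
for n,u,v in[("boardTL",201,181),("boardTR",265,152),("boardtop",235,166),("boardBL",206,226),("midface",235,190),("greenbox",295,180)]: print(n,pt(s,u,v))
E
python3 - <<'E'
import cv2
s=cv2.imread('pics/scene0.png')[130:270,170:420]
t=cv2.imread('pics/top0.png')[150:310,120:480]
import numpy as np
s=cv2.resize(s,None,fx=2.1,fy=2.1,interpolation=2);t=cv2.resize(t,None,fx=1.9,fy=1.9,interpolation=2)
c=np.zeros((s.shape[0]+t.shape[0],max(s.shape[1],t.shape[1]),3),np.uint8);c[:s.shape[0],:s.shape[1]]=s;c[s.shape[0]:,:t.shape[1]]=t
print(c.shape);cv2.imwrite('pics/crop1.png',c)
E
```

```text
tcp (np.float64(229.0154407961515), np.float64(461.4326299067674)) (np.float64(79.1249804336316), np.float64(429.05356995282534)) (np.float64(317.36473328520515), np.float64(428.15300737753455))
bell [0.44  0.384 0.049]
shaker? [0.438 0.231 0.069]
cup [0.472 0.03  0.041]
foot [0.63  0.049 0.012]
footL [ 0.625  0.164 -0.001]
footR [ 0.609 -0.061  0.   ]
foottop [0.643 0.044 0.092]
binflo [ 0.455 -0.197  0.002]
binfront [ 0.506 -0.174  0.06 ]
binback [ 0.405 -0.194  0.038]
ceil [0.39  0.047 1.018]
wood [0.412 0.317 0.003]
notebook [ 0.461 -0.35   0.007]
pepper [ 0.584 -0.175  0.083]
boardTL [0.671 0.144 0.251]
boardTR [ 1.121 -0.52  -0.156]
boardtop [0.648 0.051 0.263]
boardBL [0.664 0.148 0.111]
midface [0.646 0.057 0.191]
greenbox [ 0.669 -0.206  0.081]
(598, 684, 3)
```

View pics/crop1.png

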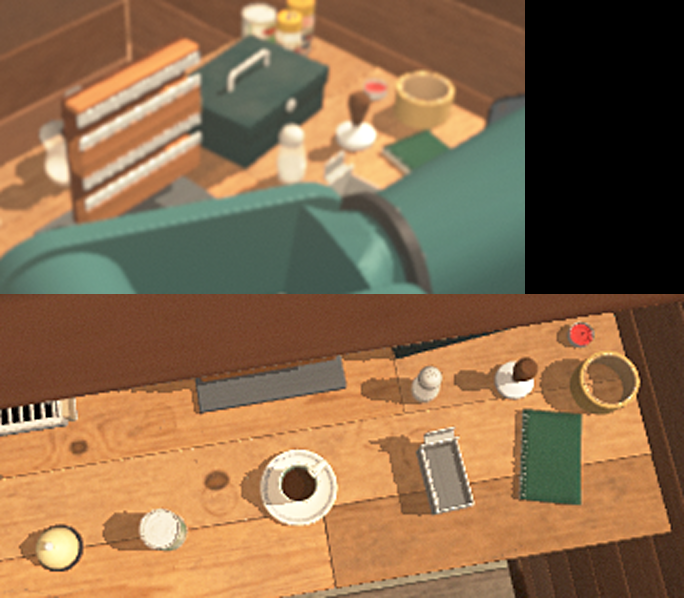

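Run:
```python
from h import *
np.set_printoptions(precision=4,suppress=True,linewidth=150)
s,t=load("scene0.npz"),load("top0.npz")
P=cloud(t); m=(P[...,2]>.011)&(P[...,2]<.02)&(P[...,0]>.55)&(P[...,0]<.75)&(abs(P[...,1]-.05)<.15)
m=cv2.morphologyEx(m.astype(np.uint8),cv2.MORPH_OPEN,np.ones((3,3)))
v,u=np.where(m); Q=np.array([plane(t,a,b,.014) for a,b in zip(u,v)])[:,:2]
print("foot rect",cv2.minAreaRect((Q*1000).astype(np.float32)))
# front edge: lowest rows per column
E_=np.array([plane(t,c,v[u==c].max()+.5,.014)[:2] for c in np.unique(u)[4:-4]])
f=np.polyfit(E_[:,1],E_[:,0],1); print("front edge slope,x0",f,"y range",Q[:,1].min(),Q[:,1].max())
# bin: top cloud
m=(P[...,2]>.03)&(P[...,2]<.1)&(abs(P[...,0]-.45)<.08)&(abs(P[...,1]+.19)<.06)
B=P[m]; print("bin rect",cv2.minAreaRect((B[:,:2]*1000).astype(np.float32)),"zmax",B[:,2].max())
L=B[B[:,2]>.052];print("lip",L.mean(0),L.min(0),L.max(0),len(L))
# board
S=cloud(s); a=np.arctan(f[0]); ym=(Q[:,1].min()+Q[:,1].max())/2
ex=np.array([np.cos(a),-np.sin(a)]); ey=np.array([np.sin(a),np.cos(a)])
F=np.array([f[1]+f[0]*ym,ym]); O=F+.06*ex; print("origin",O,"yaw",-a)
X=(S[...,:2]-O)@ex; Y=(S[...,:2]-O)@ey; Z=S[...,2]
m=(abs(Y)<.085)&(X>-.05)&(X<.08)&(Z>.05)&(Z<.3)
for h in np.arange(.06,.29,.005):
    k=m&(Z>=h)&(Z<h+.005)
    if k.sum(): print(f"{h:.3f} n={k.sum()} x med {np.median(X[k])*1e3:.1f} 10/90 {np.percentile(X[k],10)*1e3:.1f} {np.percentile(X[k],90)*1e3:.1f} rgb {s['image'][k].mean(0).round()}")
```

```text
foot rect ((637.6963500976562, 46.98747253417969), (46.34701919555664, 225.8253173828125), 0.5000658631324768)
front edge slope,x0 [-0.0149  0.62  ] y range -0.06589363861606537 0.15972981994565225
bin rect ((459.7478942871094, -185.12521362304688), (111.64738464355469, 57.566993713378906), 3.1768622398376465) zmax 0.08617872065489297
lip [ 0.5085 -0.1823  0.0644] [ 0.4988 -0.2105  0.0525] [ 0.5159 -0.156   0.0862] 116
origin [0.6793 0.0478] yaw 0.014911275626940397
0.065 n=6 x med -30.3 10/90 -31.0 -29.0 rgb [171. 113.  77.]
0.070 n=40 x med -32.2 10/90 -34.3 -30.6 rgb [176. 115.  74.]
0.075 n=48 x med -33.2 10/90 -35.1 -31.5 rgb [184. 117.  73.]
0.080 n=73 x med -32.8 10/90 -35.4 -30.7 rgb [183. 117.  72.]
0.085 n=70 x med -32.7 10/90 -34.8 -30.4 rgb [181. 115.  71.]
0.090 n=52 x med -32.7 10/90 -34.8 -31.4 rgb [181. 115.  71.]
0.095 n=74 x med -32.9 10/90 -34.8 -31.0 rgb [184. 116.  72.]
0.100 n=68 x med -33.1 10/90 -34.8 -30.6 rgb [199. 135.  94.]
0.105 n=184 x med -13.1 10/90 -33.6 -6.1 rgb [184. 138. 106.]
0.110 n=158 x med -13.7 10/90 -34.0 -6.1 rgb [182. 154. 130.]
0.115 n=98
[... 1130 characters left out ...]
4.7 -6.8 rgb [204. 188. 166.]
0.215 n=72 x med -32.6 10/90 -34.6 -29.1 rgb [238. 220. 191.]
0.220 n=1 x med -7.3 10/90 -7.3 -7.3 rgb [139. 113.  96.]
0.225 n=2 x med -8.8 10/90 -9.4 -8.1 rgb [144. 120. 100.]
0.230 n=4 x med -18.3 10/90 -29.2 -6.5 rgb [174. 146. 122.]
0.235 n=42 x med -32.2 10/90 -33.5 -30.3 rgb [203. 185. 163.]
0.240 n=75 x med -33.0 10/90 -35.4 -31.1 rgb [212. 196. 173.]
0.245 n=88 x med -32.8 10/90 -35.5 -30.7 rgb [220. 204. 180.]
0.250 n=85 x med -32.9 10/90 -34.6 -31.0 rgb [217. 183. 153.]
0.255 n=87 x med -32.5 10/90 -34.7 -10.4 rgb [224. 149.  97.]
0.260 n=480 x med -18.4 10/90 -31.6 -3.7 rgb [224. 148.  88.]
0.265 n=27 x med -18.6 10/90 -32.7 -6.7 rgb [215. 146.  89.]
```

```bash
cat >> h.py <<'E'
def go(x,y,z,yawdeg):
    "remaining move: total units along tool axes (at present yaw), turn units; yaw = direction of tool y minus world y (ccw)"
    from rig import r
    s=r.get_state(); R=cv2.Rodrigues(np.array(s["tool_rot"]))[0]; p=np.array(s["eef_pos"])
    yaw=np.degrees(np.arctan2(-R[0,1],R[1,1])); d=np.array([x,y,z])-p
    print("t",s["time_s"],"tcp",p.round(4),"yaw",round(yaw,2),"F",np.round(s["force"],2),"gap",round(s["finger_gap"],4),"grip",round(s["grasp_force"],2),"toolz",R[:,2].round(3),
      "\n tool units",(R.T@d/.04).round(3),"turn",round(-(yawdeg-yaw)/5,2), "if turned first",[round(v,3) for v in (lambda c,s_:(( -(c*d[0]+s_*d[1]))/.04,(-s_*d[0]+c*d[1])/.04,-d[2]/.04))(np.cos(np.radians(yawdeg)),np.sin(np.radians(yawdeg)))])
E
python3 - <<'E'
from h import *
s,t=load("scene0.npz"),load("top0.npz")
S=cloud(s); m=(abs(S[...,1]-.048)<.095)&(abs(S[...,0]-.6465)<.015)&(S[...,2]>.07)&(S[...,2]<.25)&((abs(S[...,2]-.18)<.018)|(abs(S[...,2]-.085)<.015)|(abs(S[...,2]-.248)<.006))
for _ in range(3):
    A=np.c_[S[m][:,1:],np.ones(m.sum())]; c=np.linalg.lstsq(A,S[m][:,0],rcond=None)[0]
    m&=abs(S[...,0]-(c[0]*S[...,1]+c[1]*S[...,2]+c[2]))<.003
print("face x = %.4f y + %.4f z + %.4f"%tuple(c),m.sum())
k=(abs(S[...,0]-.6465)<.02)&(S[...,2]>.17)&(S[...,2]<.19)&(abs(S[...,1]-.05)<.15); print("y range",np.percentile(S[k][:,1],[0,1,99,100]))
P=cloud(t); m=(P[...,2]>.03)&(P[...,2]<.1)&(abs(P[...,0]-.45)<.08)&(abs(P[...,1]+.19)<.06)
B=P[m]
for lo,hi in((.41,.43),(.43,.45),(.45,.47),(.47,.49)):
    k=B[(B[:,0]>lo)&(B[:,0]<hi)]; print(lo,k[:,1].min(),k[:,1].max())
go(.4287,-.187,.17,3.2)
E
```

```text
face x = -0.0081 y + -0.0017 z + 0.6470 1056
y range [-0.05261332 -0.05160563  0.14697854  0.14994048]
0.41 -0.2152263759877789 -0.15901099720505346
0.43 -0.21356466218662756 -0.15793141913220202
0.45 -0.2140383587233038 -0.15702012735984075
0.47 -0.21226346352649497 -0.1558621619513407
t 0.1 tcp [0.1315 0.5335 0.1732] yaw -13.85 F [ 1.68 -0.68 -0.23] gap 0.0939 grip 0.0 toolz [-0.001 -0.002 -1.   ] 
 tool units [-11.526 -15.71    0.109] turn -3.41 if turned first [np.float64(-6.413), np.float64(-18.399), np.float64(0.081)]
```

>>> move_arm(commands=[0,0,0,-1,94,0,0,0,-1,94,0,0,0,-1,94,0,0,0,-0.41,94,-0.3,-0.9,0,0,94])

```text
time_s: 0.52
eef_pos: [0.1442, 0.5013, 0.1717]
tool_rot: [0.096, -3.137, 0.002]
force: [1.7, -2.0, 0.7]
finger_gap: 0.0941
grasp_force: 0.0
```

>>> move_arm(commands=[-0.32,-0.92,0,0,94,-0.32,-0.92,0,0,94,-0.32,-0.92,0,0,94,-0.32,-0.92,0,0,94,-0.32,-0.92,0,0,94])

```text
time_s: 0.93
eef_pos: [0.2198, 0.3167, 0.1737]
tool_rot: [0.089, -3.14, 0.001]
force: [0.4, -0.2, 0.4]
finger_gap: 0.0935
grasp_force: 0.0
```

>>> move_arm(commands=[-0.32,-0.92,0,0,94,-0.32,-0.92,0,0,94,-0.32,-0.92,0,0,94,-0.32,-0.92,0,0,94,-0.32,-0.92,0,0,94])

```text
time_s: 1.35
eef_pos: [0.2939, 0.1367, 0.174]
tool_rot: [-0.089, 3.14, 0.0]
force: [0.8, 0.4, -0.3]
finger_gap: 0.0939
grasp_force: 0.0
```

>>> move_arm(commands=[-0.32,-0.92,0,0,94,-0.32,-0.92,0,0,94,-0.32,-0.92,0,0,94,-0.32,-0.92,0,0,94,0,0,0,0,94])

```text
time_s: 1.77
eef_pos: [0.3544, -0.0116, 0.1735]
tool_rot: [0.071, -3.14, 0.004]
force: [-0.3, 1.1, -0.1]
finger_gap: 0.0944
grasp_force: 0.0
```

```bash
python3 -c "
from h import *
go(.4287,-.187,.17,3.2)"
```

```text
t 1.7667 tcp [ 0.3544 -0.0116  0.1735] yaw 2.6 F [-0.26  1.1  -0.11] gap 0.0944 grip 0.0 toolz [-0.001 -0.003 -1.   ] 
 tool units [-1.658 -4.464  0.097] turn -0.12 if turned first [np.float64(-1.611), np.float64(-4.482), np.float64(0.087)]
```

>>> move_arm(commands=[-0.33,-0.9,0,-0.1,94,-0.33,-0.9,0,0,94,-0.33,-0.9,0,0,94,-0.33,-0.9,0,0,94,-0.3,-0.88,0,0,94])

```text
time_s: 2.18
eef_pos: [0.4296, -0.1814, 0.1738]
tool_rot: [0.102, -3.14, -0.001]
force: [0.4, -0.4, -0.1]
finger_gap: 0.0942
grasp_force: 0.0
```

>>> move_arm(commands=[0,0,0.5,0,94,0,0,0.5,0,94,0,0,0,0,94])

```text
time_s: 2.43
eef_pos: [0.4268, -0.1789, 0.1294]
tool_rot: [0.1, -3.132, -0.009]
force: [-0.7, 1.4, -1.4]
finger_gap: 0.094
grasp_force: 0.0
```

Run:
```python
from h import *
from rig import get_image
d=get_image("top"); np.savez("top1.npz",**d)
go(.4287,-.187,.005,3)
a=d["image"][150:310,250:470,::-1]; cv2.imwrite("pics/t1.png",cv2.resize(a,None,fx=3,fy=3,interpolation=2))
```

```text
t 2.4833 tcp [ 0.4276 -0.179   0.1315] yaw 3.7 F [-0.29 -0.1  -0.19] gap 0.0942 grip 0.0 toolz [-0.006  0.004 -1.   ] 
 tool units [-0.032 -0.213  3.163] turn 0.14 if turned first [np.float64(-0.017), np.float64(-0.201), np.float64(3.163)]
```

View pics/t1.png

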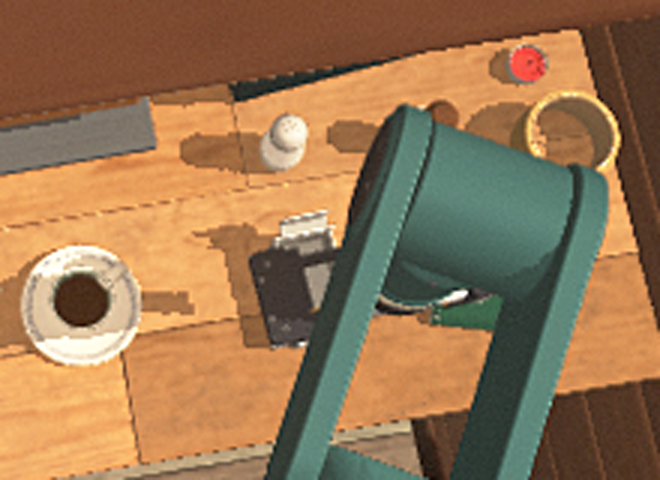

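>>> move_arm(commands=[0,-0.2,0.6,0.1,94,0,0,0.7,0,94,0,0,0.7,0,94,0,0,0.5,0,94,0,0,0.3,0,94])

```text
time_s: 2.9
eef_pos: [0.429, -0.187, 0.021]
tool_rot: [0.089, -3.139, -0.002]
force: [-0.8, 0.4, 0.3]
finger_gap: 0.0941
grasp_force: 0.0
```

```bash
python3 -c "
from h import *
go(.4287,-.187,.008,3.2)"
```

```text
t 2.9 tcp [ 0.429 -0.187  0.021] yaw 3.27 F [-0.83  0.41  0.27] gap 0.0941 grip 0.0 toolz [-0.002  0.001 -1.   ] 
 tool units [ 0.007 -0.001  0.324] turn 0.01 if turned first [np.float64(0.008), np.float64(-0.0), np.float64(0.324)]
```

>>> move_arm(commands=[0,0,0.1,0,94,0,0,0,0,60,0,0,0,0,50,0,0,0,0,40,0,0,0,0,40], squeeze=4)

```text
time_s: 3.32
eef_pos: [0.4309, -0.1889, 0.02]
tool_rot: [-0.088, 3.138, -0.003]
force: [-0.2, 0.1, -0.1]
finger_gap: 0.0709
grasp_force: 0.0
```

>>> move_arm(commands=[0,0,0,0,40,0,0,0,0,40,0,0,0,0,40,0,0,0,0,40])

```text
time_s: 3.65
eef_pos: [0.4298, -0.1885, 0.0184]
tool_rot: [-0.087, 3.14, -0.0]
force: [0.7, -0.1, -0.4]
finger_gap: 0.0444
grasp_force: 0.0
```

Run:
```python
from h import *
from rig import get_image
d=get_image("scene"); np.savez("sc2.npz",**d); e=get_image("top"); np.savez("top2.npz",**e)
go(.4287,-.187,.008,3.2)
print(proj(d,[.43,-.188,.02]),proj(e,[.43,-.188,.02]))
a=np.vstack([cv2.resize(x["image"][v:v+130,u:u+300,::-1],None,fx=2.2,fy=2.2,interpolation=2) for x,u,v in((d,200,160),(e,250,160))]); cv2.imwrite("pics/t2.png",a)
```

```text
t 3.75 tcp [ 0.4297 -0.1884  0.0183] yaw 3.19 F [-0.97  0.84  0.32] gap 0.0409 grip 0.0 toolz [-0.  0. -1.] 
 tool units [0.024 0.037 0.256] turn -0.0 if turned first [np.float64(0.024), np.float64(0.037), np.float64(0.256)]
(np.float64(351.4682353555478), np.float64(233.74572425204212)) (np.float64(355.83401273353854), np.float64(254.14920986484944))
```

View pics/t2.png

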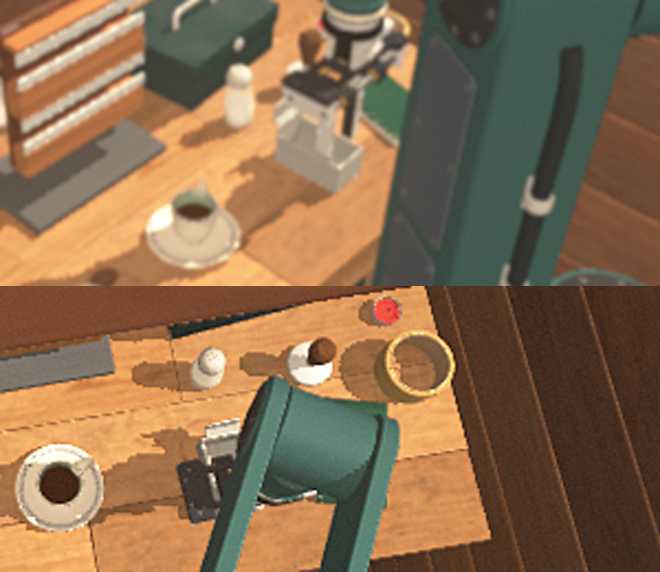

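Run:
```python
from h import *
np.set_printoptions(precision=3,suppress=True,linewidth=200)
for n in("sc2.npz","top2.npz","top0.npz"):
    d=load(n);P=cloud(d)
    m=(P[...,2]>.035)&(P[...,2]<.05)&(P[...,0]>.38)&(P[...,0]<.53)&(abs(P[...,1]+.19)<.075)
    print(n,m.sum())
    for x in np.arange(.39,.53,.01):
        k=m&(abs(P[...,0]-x)<.005)
        if k.sum(): print(round(x,3),np.sort(P[k][:,1])[::max(1,k.sum()//10)])
```

```text
sc2.npz 246
0.4 [-0.197 -0.193 -0.187 -0.177 -0.172 -0.168 -0.167 -0.166 -0.163 -0.163 -0.162 -0.159]
0.41 [-0.215 -0.212 -0.209 -0.206 -0.195 -0.19  -0.184 -0.18  -0.167 -0.162 -0.159]
0.42 [-0.216 -0.214 -0.213 -0.211 -0.21  -0.166 -0.161 -0.16  -0.16  -0.159]
0.43 [-0.216 -0.214 -0.214 -0.212 -0.211 -0.208 -0.162 -0.159 -0.159 -0.159 -0.157 -0.155]
0.44 [-0.218 -0.215 -0.212 -0.212 -0.209 -0.162 -0.16  -0.159 -0.158 -0.157]
0.45 [-0.218 -0.214 -0.214 -0.213 -0.212 -0.21  -0.21  -0.208 -0.161 -0.161 -0.16  -0.159 -0.159 -0.159 -0.158 -0.158 -0.156 -0.156 -0.154]
0.46 [-0.16  -0.159 -0.159 -0.158 -0.157 -0.157 -0.157 -0.157 -0.157 -0.154]
0.47 [-0.159 -0.159 -0.157 -0.157 -0.156 -0.156 -0.156 -0.155 -0.155 -0.154 -0.151]
0.48 [-0.21  -0.209 -0.209 -0.209 -0.209 -0.208 -0.16  -0.159 -0.159 -0.158 -0.157 -0.157 -0.156 -0.155 -0.155 -0.154 -0.153]
0.49 [-0.213 -0.211 -0.21  -0.208 -0.204 -0.157 -0.156 -0.155 -0.154 -0.152]
0.5 [-0.212 -0.207 -0.204 -0.194 -0.188 -0.181 -0.175 -0.169 -0.162 -0.157]
0.51 [-0.214 -0.202]
top2.npz 52
0.41 [-0.216 -0.215 -0.213 -0.213 -0.209 -0.207 -0.207]

[... 687 characters left out ...]
 -0.212 -0.162 -0.162 -0.16  -0.16  -0.159 -0.159]
0.44 [-0.214 -0.214 -0.212 -0.212 -0.212 -0.211 -0.211 -0.161 -0.16  -0.16  -0.16  -0.159 -0.158 -0.158]
0.45 [-0.214 -0.213 -0.213 -0.211 -0.211 -0.211 -0.21  -0.161 -0.16  -0.159 -0.159 -0.158 -0.158 -0.158 -0.158]
0.46 [-0.213 -0.212 -0.212 -0.21  -0.21  -0.21  -0.16  -0.158 -0.158 -0.158 -0.157]
0.47 [-0.212 -0.212 -0.212 -0.21  -0.21  -0.21  -0.21  -0.159 -0.159 -0.158 -0.157 -0.157]
0.48 [-0.211 -0.211 -0.211 -0.21  -0.209 -0.209 -0.158 -0.158 -0.157 -0.157 -0.156 -0.156]
0.49 [-0.212 -0.212 -0.211 -0.21  -0.21  -0.209 -0.159 -0.157 -0.156 -0.156 -0.155]
0.5 [-0.21  -0.209 -0.208 -0.205 -0.198 -0.191 -0.18  -0.172 -0.161 -0.158 -0.156]
```

Run:
```python
from h import *
np.set_printoptions(precision=3,suppress=True,linewidth=200)
d=load("sc2.npz");P=cloud(d)
for lo in np.arange(0.005,.15,.01):
    m=(P[...,2]>lo)&(P[...,2]<lo+.01)&(P[...,0]>.40)&(P[...,0]<.48)&(abs(P[...,1]+.19)<.1)
    Q=P[m]; k=np.where(np.histogram(Q[:,1],np.arange(-.29,-.09,.005))[0]>0)[0]
    print(lo.round(3),m.sum(),[(round(-.29+.005*i,3),Q[(Q[:,1]>=-.29+.005*i)&(Q[:,1]<-.285+.005*i)][:,0].min().round(3),Q[(Q[:,1]>=-.29+.005*i)&(Q[:,1]<-.285+.005*i)][:,0].max().round(3)) for i in k])
```

```text
0.005 118 [(np.float64(-0.275), np.float64(0.406), np.float64(0.406)), (np.float64(-0.27), np.float64(0.41), np.float64(0.45)), (np.float64(-0.26), np.float64(0.445), np.float64(0.445)), (np.float64(-0.22), np.float64(0.408), np.float64(0.453)), (np.float64(-0.215), np.float64(0.407), np.float64(0.478)), (np.float64(-0.21), np.float64(0.407), np.float64(0.478)), (np.float64(-0.205), np.float64(0.407), np.float64(0.479)), (np.float64(-0.2), np.float64(0.406), np.float64(0.476)), (np.float64(-0.195), np.float64(0.405), np.float64(0.408)), (np.float64(-0.19), np.float64(0.403), np.float64(0.403)), (np.float64(-0.185), np.float64(0.405), np.float64(0.407)), (np.float64(-0.18), np.float64(0.404), np.float64(0.407)), (np.float64(-0.175), np.float64(0.403), np.float64(0.403)), (np.float64(-0.17), np.float64(0.403), np.float64(0.406)), (np.float64(-0.165), np.float64(0.404), np.float64(0.471)), (np.float64(-0.16), np.float64(0.408), np.float64(0.48)), (np.float64(-0.155), np.float64(0.419), np.float64(0.463)), (np.float64(-0.13), np.float64(0.456), np.float64(0.456))]
0.015 106 [(np.float64(
[... 6467 characters left out ...]
t64(-0.275), np.float64(0.404), np.float64(0.404)), (np.float64(-0.27), np.float64(0.405), np.float64(0.427)), (np.float64(-0.265), np.float64(0.405), np.float64(0.427)), (np.float64(-0.26), np.float64(0.41), np.float64(0.43)), (np.float64(-0.235), np.float64(0.402), np.float64(0.404)), (np.float64(-0.215), np.float64(0.4), np.float64(0.429)), (np.float64(-0.21), np.float64(0.42), np.float64(0.42)), (np.float64(-0.15), np.float64(0.401), np.float64(0.406)), (np.float64(-0.145), np.float64(0.402), np.float64(0.402)), (np.float64(-0.115), np.float64(0.405), np.float64(0.458)), (np.float64(-0.11), np.float64(0.404), np.float64(0.458)), (np.float64(-0.105), np.float64(0.439), np.float64(0.443))]
```

>>> move_arm(commands=[0,0,0,0,94,0,0,0,0,94,0,0,0,0,94,0,0,0,0,94,0,0,0,0,94])

```text
time_s: 4.17
eef_pos: [0.4297, -0.1884, 0.0182]
tool_rot: [0.088, -3.14, -0.0]
force: [-0.4, 0.6, 0.5]
finger_gap: 0.0702
grasp_force: 0.0
```

>>> move_arm(commands=[0,0,0,0,94,0,0,0,0,94,0,0,0,0,94,0,0,0.15,0,94,0,0,0,0,94])

```text
time_s: 4.58
eef_pos: [0.4291, -0.188, 0.0111]
tool_rot: [0.087, -3.139, -0.002]
force: [-0.8, -0.2, -1.3]
finger_gap: 0.0941
grasp_force: 0.0
```

>>> move_arm(commands=[0,0,0.12,0,94,0,0,0.1,0,94,0,0,0,0,94])

```text
time_s: 4.83
eef_pos: [0.4289, -0.1879, 0.0022]
tool_rot: [0.088, -3.138, -0.002]
force: [0.3, 0.7, -0.4]
finger_gap: 0.0942
grasp_force: 0.0
```

Run:
```python
from h import *
from rig import get_image
d=get_image("scene"); np.savez("sc3.npz",**d)
go(.4287,-.187,.008,3.2)
P=cloud(d)
for lo in np.arange(.085,.16,.005):
    m=(P[...,2]>lo)&(P[...,2]<lo+.005)&(P[...,0]>.38)&(P[...,0]<.48)&(abs(P[...,1]+.19)<.1); print(round(lo,3),m.sum(),end='; ')
cv2.imwrite("pics/t3.png",cv2.resize(d["image"][150:260,300:420,::-1],None,fx=5,fy=5,interpolation=2))
```

```text
t 4.8833 tcp [ 0.4292 -0.1881  0.0026] yaw 3.19 F [ 0.34 -1.13  0.47] gap 0.094 grip 0.0 toolz [-0.001  0.001 -1.   ] 
 tool units [ 0.01   0.028 -0.135] turn -0.0 if turned first [np.float64(0.01), np.float64(0.027), np.float64(-0.135)]
0.085 24; 0.09 19; 0.095 21; 0.1 15; 0.105 20; 0.11 10; 0.115 2; 0.12 6; 0.125 3; 0.13 28; 0.135 48; 0.14 62; 0.145 121; 0.15 64; 0.155 69;
```

View pics/t3.png

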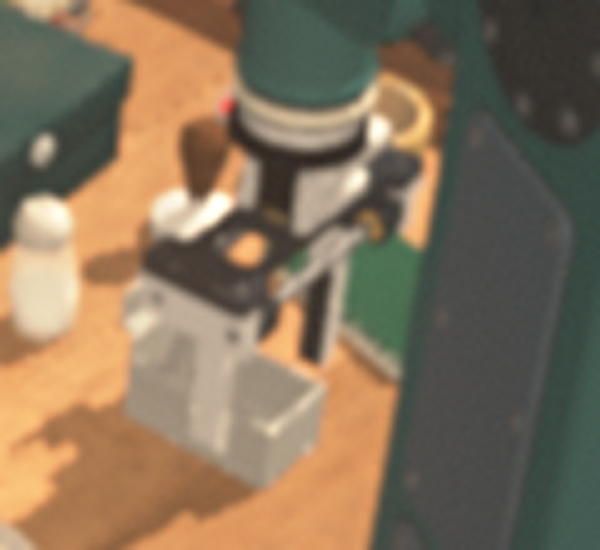

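Run:
```python
from h import *
d=load("sc3.npz")
for z in(0,.01,.02,.03,.04): print(z,proj(d,[.429,-.141,z]),proj(d,[.429,-.129,z]))
P=cloud(d)
for v in range(215,250,2): print(v,[tuple(P[v,u].round(3)) for u in(338,341,344)])
```

```text
0 (np.float64(340.83707314335334), np.float64(246.9157589855182)) (np.float64(338.1713329461598), np.float64(248.95362894212204))
0.01 (np.float64(341.14622875411686), np.float64(244.313021893138)) (np.float64(338.47017822433315), np.float64(246.34784641355225))
0.02 (np.float64(341.458106360837), np.float64(241.68736870415512)) (np.float64(338.7716669239008), np.float64(243.7190145621794))
0.03 (np.float64(341.7727420716602), np.float64(239.0384954292223)) (np.float64(339.07583427405507), np.float64(241.06682620692771))
0.04 (np.float64(342.09017263621774), np.float64(236.3660926784243)) (np.float64(339.3827161327866), np.float64(238.39096868391283))
215 [(np.float64(0.427), np.float64(-0.108), np.float64(0.137)), (np.float64(0.419), np.float64(-0.109), np.float64(0.141)), (np.float64(0.408), np.float64(-0.108), np.float64(0.148))]
217 [(np.float64(0.497), np.float64(-0.208), np.float64(0.032)), (np.float64(0.417), np.float64(-0.107), np.float64(0.136)), (np.float64(0.408), np.float64(-0.108), np.float64(0.142))]
219 [(np.float64(0.494), np.float64(-0.205), np.float64(0.027)), (np.f
[... 2169 characters left out ...]
t64(nan), np.float64(nan)), (np.float64(0.438), np.float64(-0.153), np.float64(0.002)), (np.float64(0.431), np.float64(-0.158), np.float64(0.003))]
245 [(np.float64(0.441), np.float64(-0.143), np.float64(-0.001)), (np.float64(0.434), np.float64(-0.148), np.float64(-0.0)), (np.float64(0.426), np.float64(-0.152), np.float64(0.002))]
247 [(np.float64(0.435), np.float64(-0.135), np.float64(-0.0)), (np.float64(0.428), np.float64(-0.141), np.float64(0.0)), (np.float64(0.419), np.float64(-0.142), np.float64(0.006))]
249 [(np.float64(0.43), np.float64(-0.13), np.float64(-0.001)), (np.float64(0.424), np.float64(-0.135), np.float64(-0.001)), (np.float64(0.419), np.float64(-0.144), np.float64(-0.004))]
```

>>> move_arm(commands=[0,0,0.15,0,94,0,0,0.1,0,94,0,0,0,0,94])

```text
time_s: 5.13
eef_pos: [0.429, -0.1879, -0.0078]
tool_rot: [0.087, -3.139, -0.002]
force: [-1.1, -0.7, -0.0]
finger_gap: 0.094
grasp_force: 0.0
```

>>> move_arm(commands=[0,0,0.1,0,94,0,0,0.1,0,94,0,0,0,0,94])

```text
time_s: 5.38
eef_pos: [0.4291, -0.1881, -0.0155]
tool_rot: [0.088, -3.139, -0.001]
force: [-0.1, 0.0, 0.7]
finger_gap: 0.0937
grasp_force: 0.0
```

Run:
```python
from h import *
from rig import get_image
d=get_image("scene"); np.savez("sc4.npz",**d)
go(.4287,-.187,-.022,3.2)
P=cloud(d)
for v in range(225,250,2): print(v,[tuple(P[v,u].round(3)) for u in(341,344)])
```

```text
t 5.4333 tcp [ 0.4293 -0.1882 -0.0151] yaw 3.19 F [ 0.95 -1.17 -0.16] gap 0.0938 grip 0.0 toolz [-0.001  0.001 -1.   ] 
 tool units [0.013 0.03  0.171] turn -0.0 if turned first [np.float64(0.014), np.float64(0.03), np.float64(0.171)]
225 [(np.float64(0.429), np.float64(-0.13), np.float64(0.088)), (np.float64(nan), np.float64(nan), np.float64(nan))]
227 [(np.float64(0.428), np.float64(-0.129), np.float64(0.082)), (np.float64(0.419), np.float64(-0.13), np.float64(0.087))]
229 [(np.float64(0.428), np.float64(-0.13), np.float64(0.075)), (np.float64(0.419), np.float64(-0.131), np.float64(0.079))]
231 [(np.float64(0.427), np.float64(-0.13), np.float64(0.068)), (np.float64(0.42), np.float64(-0.133), np.float64(0.07))]
233 [(np.float64(0.427), np.float64(-0.131), np.float64(0.06)), (np.float64(0.42), np.float64(-0.135), np.float64(0.061))]
235 [(np.float64(0.424), np.float64(-0.128), np.float64(0.056)), (np.float64(0.418), np.float64(-0.133), np.float64(0.057))]
237 [(np.float64(0.425), np.float64(-0.13), np.float64(0.047)), (np.float64(0.421), np.float64(-0.138), np.float64(0.045))]
239 [(np.float64(0.425), np.float64(-0.131), np.float64(0.039)), (np.float64(0.417), np.float64(-0.135), np.float64(0.041))]
241 [(np.float64(0.422), np.float64(-0.128), np.float64(0.036)), (np.float64(0.42), np.float64(-0.139), np.float64(0.03))]
243 [(np.float64(0.424), np.float64(-0.132), np.float64(0.024)), (np.float64(0.419), np.float64(-0.139), np.float64(0.022))]
245 [(np.float64(0.434), np.float64(-0.149), np.float64(-0.001)), (np.float64(0.426), np.float64(-0.152), np.float64(0.002))]
247 [(np.float64(0.428), np.float64(-0.14), np.float64(0.001)), (np.float64(0.422), np.float64(-0.147), np.float64(0.0))]
249 [(np.float64(0.423), np.float64(-0.134), np.float64(0.0)), (np.float64(0.416), np.float64(-0.138), np.float64(0.002))]
```

>>> move_arm(commands=[0,0,0.1,0,94,0,0,0.1,0,94,0,0,0,0,70,0,0,0,0,50,0,0,0,0,45], squeeze=4)

```text
time_s: 5.85
eef_pos: [0.4298, -0.1884, -0.0226]
tool_rot: [-0.088, 3.14, 0.0]
force: [-1.1, 0.8, 0.0]
finger_gap: 0.0778
grasp_force: 0.0
```

>>> move_arm(commands=[0,0,0,0,45,0,0,0,0,45,0,0,0,0,45,0,0,0,0,45,0,0,0,0,45])

```text
time_s: 6.27
eef_pos: [0.4299, -0.1884, -0.0224]
tool_rot: [-0.088, 3.14, 0.0]
force: [-0.4, 0.3, 0.6]
finger_gap: 0.0559
grasp_force: 4.0
```

>>> move_arm(commands=[0,0,-0.15,0,45,0,0,-0.2,0,45,0,0,-0.2,0,45,0,0,-0.2,0,45,0,0,-0.2,0,45])

```text
time_s: 6.68
eef_pos: [0.4301, -0.1886, 0.0167]
tool_rot: [-0.088, 3.139, -0.001]
force: [0.2, 0.9, -1.4]
finger_gap: 0.0561
grasp_force: 4.0
```

>>> move_arm(commands=[0,0,-0.1,0,45,0,0,0,0,45,0,0,0,0,45])

```text
time_s: 6.93
eef_pos: [0.43, -0.1885, 0.0199]
tool_rot: [-0.088, 3.14, -0.001]
force: [-1.1, -0.5, -1.5]
finger_gap: 0.056
grasp_force: 4.0
```

Run:
```python
from h import *
from rig import get_image
go(.4287,-.187,.018,3.2)
o=[]
for n,u,v in(("scene",290,140),("top",300,190)):
    d=get_image(n); np.savez(n+"5.npz",**d); o.append(cv2.resize(d["image"][v:v+120,u:u+130,::-1],None,fx=3,fy=3,interpolation=2))
cv2.imwrite("pics/t5.png",np.hstack(o))
```

```text
t 6.9333 tcp [ 0.43   -0.1885  0.0199] yaw 3.2 F [-1.14 -0.49 -1.53] gap 0.056 grip 3.99 toolz [ 0.001 -0.    -1.   ] 
 tool units [0.03  0.04  0.047] turn -0.0 if turned first [np.float64(0.03), np.float64(0.04), np.float64(0.047)]
```

View pics/t5.png

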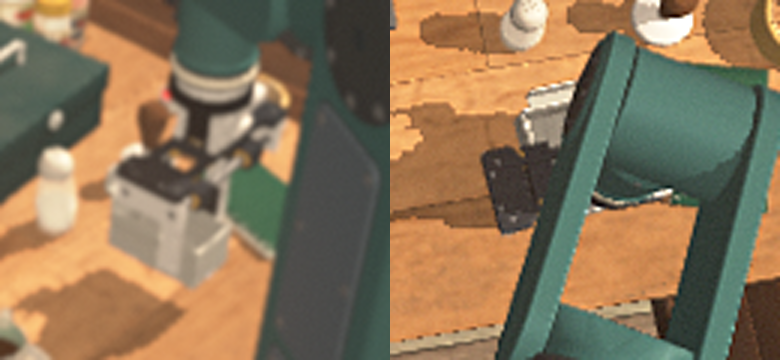

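>>> move_arm(commands=[0,0,0,0,45,0,0,0,0,45,0,0,0,0,45,0,0,0,0,45], squeeze=3)

```text
time_s: 7.37
eef_pos: [0.4296, -0.1883, 0.0192]
tool_rot: [0.088, -3.14, -0.001]
force: [-0.4, 0.0, -1.1]
finger_gap: 0.0559
grasp_force: 3.0
```

```bash
cat >> h.py <<'E'
def tilt(n="top",z0=.0,z1=.3):
    "profile of bin's left side/lip from scene+top clouds relative to TCP: prints lip top & fit of rim"
    from rig import r,get_image
    s=r.get_state(); p=np.array(s["eef_pos"])+[0,0,.031]
    for n in("scene","top"):
        d=get_image(n); np.savez("last_"+n+".npz",**d); P=cloud(d); D=P-p
        m=(D[...,0]>-.06)&(D[...,0]<.14)&(abs(D[...,1])<.035)&(D[...,2]<.1)&(D[...,2]>-.1)&(P[...,2]>.008)
        c=d["image"].astype(int); m&=(c.max(-1)-c.min(-1)<45)&(c.min(-1)>70)
        for x in np.arange(-.05,.14,.01):
            k=m&(abs(D[...,0]-x)<.005)
            if k.sum()>2: print(n,"dx",round(x,2),"n",k.sum(),"z",np.percentile(D[k][:,2],[0,10,50,90,100]).round(3))
E
python3 -c "
from h import *
tilt()"
```

```text
scene dx -0.03 n 30 z [-0.001  0.005  0.02   0.033  0.038]
scene dx -0.02 n 102 z [-0.003  0.001  0.016  0.034  0.037]
scene dx -0.01 n 74 z [-0.004  0.008  0.031  0.066  0.098]
scene dx 0.0 n 60 z [-0.004  0.01   0.035  0.091  0.1  ]
scene dx 0.01 n 56 z [-0.005 -0.003  0.019  0.08   0.088]
scene dx 0.02 n 56 z [-0.009 -0.002  0.016  0.03   0.039]
scene dx 0.03 n 47 z [-0.004  0.002  0.017  0.035  0.039]
scene dx 0.04 n 32 z [-0.003  0.003  0.021  0.036  0.04 ]
scene dx 0.05 n 37 z [-0.005  0.001  0.021  0.033  0.039]
scene dx 0.06 n 43 z [-0.007 -0.004  0.011  0.03   0.039]
scene dx 0.07 n 43 z [-0.007 -0.004  0.017  0.035  0.043]
scene dx 0.08 n 10 z [0.004 0.01  0.056 0.072 0.078]
top dx -0.02 n 8 z [0.005 0.012 0.034 0.037 0.038]
top dx 0.04 n 5 z [-0.006 -0.006 -0.004  0.022  0.039]
top dx 0.05 n 39 z [-0.01  -0.007 -0.005  0.035  0.038]
top dx 0.06 n 54 z [-0.01  -0.008 -0.005  0.023  0.035]
top dx 0.07 n 97 z [-0.011 -0.008  0.02   0.05   0.056]
top dx 0.08 n 66 z [0.047 0.049 0.052 0.07  0.076]
top dx 0.09 n 4 z [0.071 0.071 0.072 0.074 0.075]
```

>>> move_arm(commands=[0,0,0.3,0,45,0,0,0.3,0,45,0,0,0.25,0,45,0,0,0.15,0,45,0,0,0.05,0,45])

```text
time_s: 7.88
eef_pos: [0.4291, -0.1879, -0.0233]
tool_rot: [0.088, -3.139, -0.002]
force: [-1.7, 1.3, 3.9]
finger_gap: 0.0556
grasp_force: 3.0
```

>>> move_arm(commands=[0,0,0,0,45,0,0,0,0,66,0,0,0,0,66,0,0,0,0,66,0,0,0,0,66])

```text
time_s: 8.3
eef_pos: [0.4302, -0.1887, -0.022]
tool_rot: [-0.088, 3.139, -0.001]
force: [0.4, 0.4, -0.7]
finger_gap: 0.0658
grasp_force: 0.0
```

>>> move_arm(commands=[0.1,0,-0.2,0,66,0.25,0,-0.2,0,66,0.25,0,-0.23,0,66,0,0,0,0,66])

```text
time_s: 8.63
eef_pos: [0.4059, -0.1906, 0.0049]
tool_rot: [-0.087, 3.138, -0.003]
force: [0.8, 0.2, 0.5]
finger_gap: 0.0662
grasp_force: 0.0
```

```bash
python3 -c "
from h import *
go(.404,-.188,.003,3.2)
tilt()"
```

```text
t 8.6333 tcp [ 0.4059 -0.1906  0.0049] yaw 3.16 F [0.79 0.22 0.55] gap 0.0662 grip 0.0 toolz [ 0.003 -0.002 -1.   ] 
 tool units [0.044 0.067 0.046] turn -0.01 if turned first [np.float64(0.043), np.float64(0.067), np.float64(0.047)]
scene dx -0.01 n 13 z [0.    0.013 0.036 0.077 0.096]
scene dx 0.0 n 124 z [-0.028 -0.023 -0.005  0.055  0.099]
scene dx 0.01 n 36 z [-0.026 -0.019 -0.004  0.081  0.089]
scene dx 0.02 n 48 z [-0.027 -0.024 -0.009  0.003  0.01 ]
scene dx 0.03 n 35 z [-0.028 -0.022 -0.009  0.007  0.01 ]
scene dx 0.04 n 29 z [-0.028 -0.023 -0.007  0.01   0.013]
scene dx 0.05 n 32 z [-0.027 -0.021 -0.009  0.008  0.011]
scene dx 0.06 n 51 z [-0.028 -0.025 -0.01   0.006  0.013]
scene dx 0.07 n 45 z [-0.026 -0.024 -0.009  0.006  0.01 ]
scene dx 0.08 n 44 z [-0.027 -0.023 -0.011  0.003  0.011]
scene dx 0.09 n 53 z [-0.028 -0.026 -0.009  0.008  0.019]
scene dx 0.1 n 87 z [-0.027 -0.017  0.003  0.025  0.03 ]
scene dx 0.11 n 27 z [0.021 0.026 0.032 0.038 0.039]
top dx 0.05 n 10 z [-0.026 -0.019 -0.     0.009  0.01 ]
top dx 0.06 n 10 z [-0.027 -0.026 -0.009  0.007  0.009]
top dx 0.07 n 19 z [-0.027 -0.025 -0.006  0.008  0.01 ]
top dx 0.08 n 21 z [-0.023 -0.021 -0.005  0.01   0.012]
top dx 0.09 n 39 z [-0.027 -0.023 -0.002  0.021  0.026]
top dx 0.1 n 73 z [-0.027 -0.01   0.022  0.025  0.027]
top dx 0.11 n 32 z [0.021 0.024 0.035 0.046 0.048]
```

>>> move_arm(commands=[0.03,0.05,0.03,0,45,0,0,0,0,45,0,0,0,0,45,0,0,0,0,45,0,0,0,0,45], squeeze=3)

```text
time_s: 9.15
eef_pos: [0.4043, -0.1875, 0.001]
tool_rot: [0.088, -3.139, -0.001]
force: [-0.5, -1.0, 0.4]
finger_gap: 0.0561
grasp_force: 3.0
```

>>> move_arm(commands=[0,0,-0.1,0,45,0,0,-0.15,0,45,0,0,-0.2,0,45,0,0,-0.2,0,45,0,0,0,0,45])

```text
time_s: 9.57
eef_pos: [0.406, -0.1887, 0.0301]
tool_rot: [-0.088, 3.137, -0.004]
force: [-0.3, 0.6, 0.4]
finger_gap: 0.0563
grasp_force: 3.0
```

```bash
python3 -c "
from h import *
go(.404,-.188,.003,3.2)
tilt()"
```

```text
t 9.5667 tcp [ 0.406  -0.1887  0.0301] yaw 3.2 F [-0.32  0.6   0.36] gap 0.0563 grip 3.0 toolz [ 0.004 -0.002 -1.   ] 
 tool units [0.052 0.023 0.677] turn 0.0 if turned first [np.float64(0.049), np.float64(0.022), np.float64(0.677)]
scene dx -0.01 n 50 z [-0.024 -0.011  0.029  0.068  0.099]
scene dx 0.0 n 121 z [-0.033 -0.016  0.006  0.071  0.099]
scene dx 0.01 n 42 z [-0.033 -0.029 -0.008  0.079  0.087]
scene dx 0.02 n 44 z [-0.041 -0.032 -0.01   0.002  0.008]
scene dx 0.03 n 44 z [-0.044 -0.034 -0.015  0.004  0.006]
scene dx 0.04 n 33 z [-0.043 -0.039 -0.023 -0.001  0.001]
scene dx 0.05 n 48 z [-0.045 -0.039 -0.024 -0.006 -0.001]
scene dx 0.06 n 58 z [-0.051 -0.044 -0.028 -0.011 -0.007]
scene dx 0.07 n 66 z [-0.051 -0.046 -0.03  -0.014 -0.008]
scene dx 0.08 n 46 z [-0.05  -0.046 -0.031 -0.018 -0.012]
scene dx 0.09 n 45 z [-0.052 -0.044 -0.033 -0.022 -0.016]
scene dx 0.1 n 17 z [-0.024 -0.011 -0.004 -0.001  0.   ]
scene dx 0.12 n 7 z [0.008 0.008 0.01  0.014 0.014]
top dx 0.04 n 8 z [-0.05  -0.048 -0.036 -0.003 -0.002]
top dx 0.05 n 48 z [-0.053 -0.051 -0.047 -0.017 -0.003]
top dx 0.06 n 61 z [-0.053 -0.052 -0.049 -0.019 -0.005]
top dx 0.07 n 44 z [-0.053 -0.052 -0.045 -0.015 -0.005]
top dx 0.08 n 37 z [-0.052 -0.051 -0.044 -0.016 -0.011]
top dx 0.09 n 97 z [-0.049 -0.043 -0.028 -0.015 -0.009]
top dx 0.1 n 48 z [-0.017 -0.014 -0.007 -0.003 -0.001]
top dx 0.11 n 54 z [-0.01  -0.008 -0.003  0.006  0.01 ]
top dx 0.12 n 15 z [0.006 0.008 0.012 0.015 0.019]
```

>>> move_arm(commands=[0,0,-0.2,0,45,0,0,-0.2,0,45,0,0,-0.18,0,45,0,0,0,0,45])

```text
time_s: 10.0
eef_pos: [0.4056, -0.1885, 0.0529]
tool_rot: [-0.088, 3.138, -0.003]
force: [-2.0, 0.1, 3.0]
finger_gap: 0.056
grasp_force: 3.0
```

>>> move_arm(commands=[0,0,0,0,45,0,0,0,0,45,0,0,0,0,45], squeeze=40)

```text
time_s: 10.25
eef_pos: [0.4045, -0.1886, 0.0521]
tool_rot: [-0.087, 3.14, -0.003]
force: [-3.7, 0.1, 6.7]
finger_gap: 0.0549
grasp_force: 40.0
```

>>> move_arm(commands=[0,0,-0.3,0,45,0,0,-0.6,0,45,0,0,-0.6,0,45,0,0,-0.6,0,45,0,0,-0.3,0,45])

```text
time_s: 10.67
eef_pos: [0.4056, -0.1884, 0.1493]
tool_rot: [-0.088, 3.137, -0.003]
force: [0.3, -0.8, -0.7]
finger_gap: 0.055
grasp_force: 40.0
```

```bash
python3 -c "
from h import *
go(.5,.048,.2,0.5)
tilt()
d=load('last_scene.npz'); x,y=map(int,proj(d,[.45,-.19,.15])); print(x,y)
cv2.imwrite('pics/t6.png',cv2.resize(d['image'][y-60:y+60,x-75:x+75,::-1],None,fx=4,fy=4,interpolation=2))"
```

```text
t 10.6667 tcp [ 0.4056 -0.1884  0.1493] yaw 3.2 F [ 0.27 -0.77 -0.68] gap 0.055 grip 40.0 toolz [ 0.003 -0.002 -1.   ] 
 tool units [-2.691  5.768 -1.271] turn 0.54 if turned first [np.float64(-2.413), np.float64(5.89), np.float64(-1.268)]
scene dx -0.02 n 41 z [-0.025 -0.02  -0.016 -0.011  0.1  ]
scene dx -0.01 n 129 z [-0.031 -0.017 -0.004  0.057  0.1  ]
scene dx 0.0 n 125 z [-0.035 -0.024  0.007  0.074  0.097]
scene dx 0.01 n 68 z [-0.044 -0.035 -0.007  0.082  0.092]
scene dx 0.02 n 54 z [-0.05  -0.044 -0.021 -0.004  0.003]
scene dx 0.03 n 52 z [-0.058 -0.054 -0.034 -0.01  -0.003]
scene dx 0.04 n 50 z [-0.067 -0.062 -0.042 -0.018 -0.012]
scene dx 0.05 n 52 z [-0.075 -0.068 -0.042 -0.03  -0.023]
scene dx 0.06 n 42 z [-0.071 -0.064 -0.046 -0.037 -0.03 ]
scene dx 0.07 n 26 z [-0.06  -0.055 -0.048 -0.041 -0.037]
scene dx 0.08 n 41 z [-0.058 -0.052 -0.047 -0.041 -0.037]
scene dx 0.09 n 26 z [-0.048 -0.046 -0.041 -0.038 -0.035]
scene dx 0.1 n 9 z [-0.039 -0.039 -0.038 -0.034 -0.032]
scene dx 0.11 n 29 z [-0.039 -0.038 -0.033 -0.029 -0.027]
top dx 0.03 n 7 z [-0.064 -0.063 -0.057 -0.055 -0.055]
top dx 0.05 n 29 z [-0.078 -0.077 -0.041 -0.021 -0.017]
top dx 0.06 n 96 z [-0.081 -0.077 -0.071 -0.036 -0.024]
top dx 0.07 n 75 z [-0.07  -0.065 -0.06  -0.046 -0.035]
top dx 0.08 n 44 z [-0.057 -0.053 -0.047 -0.041 -0.04 ]
top dx 0.09 n 53 z [-0.044 -0.041 -0.036 -0.034 -0.032]
top dx 0.1 n 47 z [-0.044 -0.042 -0.039 -0.037 -0.037]
top dx 0.11 n 60 z [-0.041 -0.034 -0.03  -0.026 -0.022]
350 194
```

View pics/t6.png

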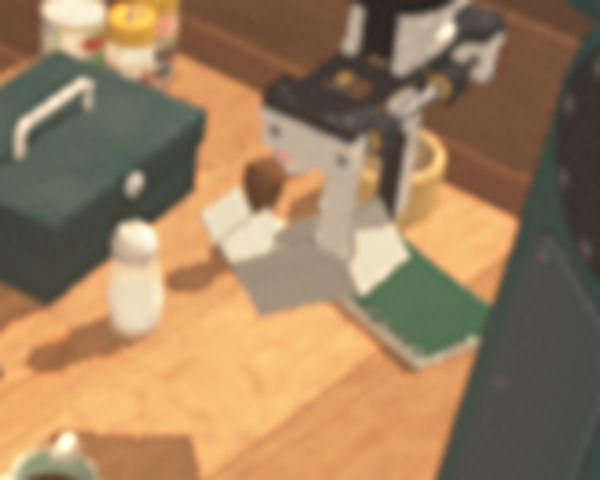

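>>> move_arm(commands=[0,0,-0.6,0.27,45,0,0,-0.65,0.27,45,0,0,-0.6,0,45,0,0.5,0,0,45,0,0.8,0,0,45])

```text
time_s: 11.18
eef_pos: [0.4043, -0.1372, 0.2199]
tool_rot: [0.007, -3.141, 0.001]
force: [1.0, 0.1, -1.9]
finger_gap: 0.0551
grasp_force: 40.0
```

>>> move_arm(commands=[-0.3,0.8,0,0,45,-0.4,0.8,0,0,45,-0.4,0.8,0,0,45,-0.4,0.8,0,0,45,-0.3,0.8,0,0,45])

```text
time_s: 11.6
eef_pos: [0.4745, 0.0266, 0.218]
tool_rot: [0.014, -3.138, -0.001]
force: [0.5, -0.5, -0.6]
finger_gap: 0.0551
grasp_force: 40.0
```

>>> move_arm(commands=[-0.2,0.4,0,0,45,0,0.1,0,0,45,0,0,0,0,45,0,0,0,0,45])

```text
time_s: 11.93
eef_pos: [0.4817, 0.0443, 0.2191]
tool_rot: [0.014, -3.139, 0.001]
force: [0.4, -0.0, -1.6]
finger_gap: 0.0551
grasp_force: 40.0
```

```bash
cat > plan.py <<'E'
import numpy as np
rects=[(0,4,-300,0),(4,60,-300,-14),(26,60,-300,300),(0,4,20,46),(4,60,36,46)]
def seg(a,b,n=14): return np.linspace(a,b,n)
pts=np.vstack([seg((50,57),(62,57)),seg((62,57),(62,82)),seg((59,82),(62,82)),seg((59,60),(59,82)),seg((50,60),(59,60)),seg((50,0),(50,60),20),[(54.5,8),(54.5,12)]]).astype(float)-[50,57]
def rot(p,th): c,s=np.cos(th),np.sin(th); return np.c_[p[:,0]*c+p[:,1]*s,-p[:,0]*s+p[:,1]*c]
def clr(th,X,Z):
    q=rot(pts,th); m=np.full(X.shape,1e9)
    for px,pz in q:
        for x0,x1,z0,z1 in rects:
            dx=np.maximum(x0-(X+px),X+px-x1); dz=np.maximum(z0-(Z+pz),Z+pz-z1)
            m=np.minimum(m,np.where((dx>0)&(dz>0),np.hypot(dx,dz),np.maximum(dx,dz)))
    return m
X,Z=np.meshgrid(np.arange(-30,5,.5),np.arange(-5,30,.5))
for d in (44,42,40,38,36,33,30,25,20,15,10,5,2,0):
    th=np.radians(d); C=clr(th,X,Z); 
    C2=np.where(X>-9,C,-9)   # well inside
    i=np.unravel_index(C2.argmax(),C.shape); g=rot(np.array([[-46-50,38-57.]]),th)[0]+[X[i],Z[i]]; l=rot(np.array([[10.5,25.]]),th)[0]+[X[i],Z[i]]
    f=C>0.3
    print(d,"clr",C2[i].round(1),"root",X[i],Z[i],"grip",g.round(1),"lip",l.round(1),"deepest free rootX",X[f].max())
E
python3 plan.py; python3 -c "
from h import *
go(.492,.048,.224,0.5)
tilt()"
```

```text
44 clr 5.6 root -6.5 14.0 grip [-88.8  67. ] lip [18.4 24.7] deepest free rootX -0.5
42 clr 5.5 root -6.0 14.0 grip [-90.1  64.1] lip [18.5 25.6] deepest free rootX 0.0
40 clr 5.5 root -6.0 13.5 grip [-91.8  60.7] lip [18.1 25.9] deepest free rootX 0.0
38 clr 5.6 root -5.5 13.0 grip [-92.8  57.1] lip [18.2 26.2] deepest free rootX 0.5
36 clr 5.6 root -5.0 13.0 grip [-93.8  54.1] lip [18.2 27.1] deepest free rootX 1.0
33 clr 5.8 root -4.0 12.0 grip [-94.9  48.4] lip [18.4 27.2] deepest free rootX 2.0
30 clr 6.2 root -3.5 11.5 grip [-96.1  43. ] lip [18.1 27.9] deepest free rootX 2.5
25 clr 6.6 root -2.5 10.5 grip [-97.5  33.9] lip [17.6 28.7] deepest free rootX 4.0
20 clr 6.1 root -3.0 9.5 grip [-99.7  24.5] lip [15.4 29.4] deepest free rootX 4.5
15 clr 5.2 root -3.0 8.5 grip [-100.6   15. ] lip [13.6 29.9] deepest free rootX 3.5
10 clr 4.3 root -3.0 7.5 grip [-100.8    5.5] lip [11.7 30.3] deepest free rootX 1.5
5 clr 2.9 root -3.5 4.0 grip [-100.8   -6.6] lip [ 9.1 28. ] deepest free rootX -1.0
2 clr 1.2 root -4.5 1.5 grip [-101.1  -14.1] lip [ 6.9 26.1] deepest free rootX -3.5
0 cl
[... 546 characters left out ...]
 0.098]
scene dx 0.02 n 58 z [-0.055 -0.047 -0.024 -0.003  0.006]
scene dx 0.03 n 52 z [-0.062 -0.055 -0.034 -0.009 -0.001]
scene dx 0.04 n 64 z [-0.073 -0.062 -0.034 -0.016 -0.01 ]
scene dx 0.05 n 48 z [-0.078 -0.073 -0.051 -0.031 -0.02 ]
scene dx 0.06 n 39 z [-0.084 -0.074 -0.05  -0.036 -0.028]
scene dx 0.07 n 22 z [-0.066 -0.062 -0.048 -0.044 -0.039]
scene dx 0.08 n 33 z [-0.055 -0.052 -0.046 -0.044 -0.039]
scene dx 0.09 n 54 z [-0.046 -0.044 -0.039 -0.036 -0.034]
scene dx 0.1 n 17 z [-0.046 -0.045 -0.04  -0.038 -0.036]
scene dx 0.11 n 15 z [-0.041 -0.037 -0.033 -0.03  -0.029]
top dx -0.02 n 66 z [-0.023 -0.02  -0.016 -0.013 -0.01 ]
top dx -0.01 n 45 z [-0.013 -0.01  -0.008 -0.005 -0.004]
```

```bash
cat >> h.py <<'E'
def lip(th=39,shot=True):
    from rig import r,get_image
    s=r.get_state(); p=np.array(s["eef_pos"])
    if shot: np.savez("last_scene.npz",**get_image("scene"))
    P=cloud(load("last_scene.npz")); D=P-p; a=np.radians(th)
    m=(D[...,0]>.075)&(D[...,0]<.135)&(abs(D[...,1])<.018)&(abs(D[...,2])<.03)
    Q=D[m]; e=Q@np.array([np.sin(a),0,np.cos(a)]); n=Q@np.array([np.cos(a),0,-np.sin(a)])
    print(m.sum(),"along-z pct",np.percentile(e,[80,90,95,98,100]).round(4)); k=e>np.percentile(e,90)
    print("tip-zone mean rel TCP",Q[k].mean(0).round(4)); 
    for lo in np.arange(np.percentile(e,98)-.03,np.percentile(e,98)+.002,.005):
        k=(e>=lo)&(e<lo+.005)
        if k.sum(): print("z'",round(lo,3),"n",k.sum(),"x' med",np.median(n[k]).round(4),"min",n[k].min().round(4))
E
python3 -c "
from h import *
lip(shot=False)"
```

```text
197 along-z pct [0.0669 0.0712 0.0732 0.0746 0.0753]
tip-zone mean rel TCP [ 0.1132 -0.0007  0.0026]
z' 0.045 n 24 x' med 0.075 min 0.0717
z' 0.05 n 28 x' med 0.0754 min 0.0701
z' 0.055 n 21 x' med 0.0869 min 0.0803
z' 0.06 n 24 x' med 0.0868 min 0.0816
z' 0.065 n 22 x' med 0.0857 min 0.0827
z' 0.07 n 23 x' med 0.0868 min 0.0835
z' 0.075 n 4 x' med 0.0846 min 0.0835
```

>>> move_arm(commands=[-0.2,0.09,-0.1,0,45,-0.3,0,-0.07,0,45,-0.3,0,0,0,45,-0.15,0,0,0,45,0,0,0,0,45])

```text
time_s: 12.45
eef_pos: [0.5209, 0.0476, 0.227]
tool_rot: [0.01, -3.141, 0.0]
force: [-0.1, 0.4, -1.2]
finger_gap: 0.0552
grasp_force: 40.0
```

```bash
python3 -c "
from h import *
go(.541,.048,.226,0.5)
lip()
d=load('last_scene.npz'); x,y=map(int,proj(d,[.6,.05,.22])); print(x,y)
cv2.imwrite('pics/t7.png',cv2.resize(d['image'][y-50:y+60,x-70:x+80,::-1],None,fx=4,fy=4,interpolation=2))"
```

```text
t 12.45 tcp [0.5209 0.0476 0.227 ] yaw 0.38 F [-0.12  0.4  -1.21] gap 0.0552 grip 40.0 toolz [-0.001 -0.    -1.   ] 
 tool units [-0.502  0.007  0.024] turn -0.02 if turned first [np.float64(-0.502), np.float64(0.006), np.float64(0.024)]
280 along-z pct [0.0904 0.0968 0.0997 0.1017 0.1029]
tip-zone mean rel TCP [ 0.1258 -0.0008  0.0265]
z' 0.072 n 24 x' med 0.0862 min 0.0813
z' 0.087 n 17 x' med 0.0894 min 0.085
z' 0.092 n 23 x' med 0.0848 min 0.0785
z' 0.097 n 23 x' med 0.0818 min 0.0767
z' 0.102 n 6 x' med 0.08 min 0.0794
248 187
```

View pics/t7.png

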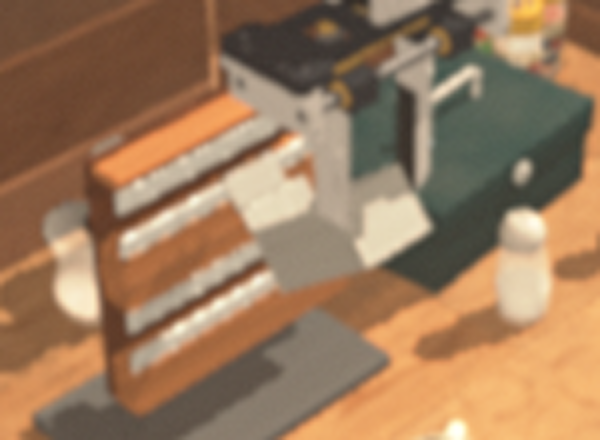

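>>> move_arm(commands=[-0.15,0,0.02,0,45,-0.15,0,0,0,45,-0.1,0,0,0,45,-0.1,0,0,0,45,0,0,0,0,45])

```text
time_s: 12.92
eef_pos: [0.5399, 0.0489, 0.2265]
tool_rot: [0.014, -3.139, 0.0]
force: [-2.6, -0.5, -0.1]
finger_gap: 0.0552
grasp_force: 40.0
```

```bash
python3 -c "
from h import *
go(.541,.048,.2385,0.5)"
```

```text
t 12.9167 tcp [0.5399 0.0489 0.2265] yaw 0.49 F [-2.63 -0.47 -0.11] gap 0.0552 grip 40.0 toolz [-0.003 -0.    -1.   ] 
 tool units [-0.027 -0.022 -0.299] turn -0.0 if turned first [np.float64(-0.027), np.float64(-0.022), np.float64(-0.299)]
```

>>> move_arm(commands=[0,0,-0.1,0,45,0,0,-0.1,0,45,0,0,-0.1,0,45,0,0,0,0,45])

```text
time_s: 13.25
eef_pos: [0.5414, 0.049, 0.24]
tool_rot: [-0.014, 3.138, 0.0]
force: [1.9, 0.1, -2.6]
finger_gap: 0.0556
grasp_force: 40.0
```

```bash
python3 -c "
from h import *
go(.5484,.048,.2412,0.5)"
```

```text
t 13.25 tcp [0.5414 0.049  0.24  ] yaw 0.51 F [ 1.92  0.08 -2.65] gap 0.0556 grip 40.0 toolz [ 0.003  0.    -1.   ] 
 tool units [-0.175 -0.027 -0.03 ] turn 0.0 if turned first [np.float64(-0.175), np.float64(-0.027), np.float64(-0.031)]
```

>>> move_arm(commands=[-0.1,0,0,0,45,-0.1,0,0,0,45,0,0,0,0,45,0,0,0,0,45])

```text
time_s: 13.58
eef_pos: [0.5485, 0.049, 0.2383]
tool_rot: [0.014, -3.141, -0.0]
force: [-0.3, 0.0, -1.1]
finger_gap: 0.0552
grasp_force: 40.0
```

```bash
python3 -c "
from h import *
go(.5484,.048,.2412,0.5)
tilt()"
```

```text
t 13.5833 tcp [0.5485 0.049  0.2383] yaw 0.5 F [-0.28  0.05 -1.12] gap 0.0552 grip 40.0 toolz [-0.001  0.    -1.   ] 
 tool units [ 0.004 -0.025 -0.072] turn -0.0 if turned first [np.float64(0.004), np.float64(-0.025), np.float64(-0.072)]
scene dx -0.02 n 46 z [-0.025 -0.021 -0.017 -0.013 -0.011]
scene dx -0.01 n 204 z [-0.028 -0.012  0.009  0.075  0.096]
scene dx 0.0 n 167 z [-0.036 -0.018  0.006  0.077  0.098]
scene dx 0.01 n 84 z [-0.043 -0.034  0.007  0.077  0.098]
scene dx 0.02 n 43 z [-0.055 -0.049 -0.027 -0.009 -0.002]
scene dx 0.03 n 55 z [-0.062 -0.055 -0.035 -0.011 -0.004]
scene dx 0.04 n 50 z [-0.072 -0.065 -0.039 -0.017 -0.011]
scene dx 0.05 n 49 z [-0.08  -0.07  -0.048 -0.028 -0.02 ]
scene dx 0.06 n 35 z [-0.082 -0.075 -0.053 -0.036 -0.033]
scene dx 0.07 n 18 z [-0.064 -0.061 -0.052 -0.043 -0.04 ]
scene dx 0.08 n 26 z [-0.05  -0.048 -0.044 -0.039 -0.034]
scene dx 0.09 n 48 z [-0.055 -0.047 -0.041 -0.032 -0.017]
scene dx 0.1 n 137 z [-0.066 -0.058 -0.03  -0.02  -0.017]
scene dx 0.11 n 3 z [-0.042 -0.042 -0.041 -0.041 -0.041]
scene dx 0.12 n 11 z [-0.063 -0.061 -0.057 -0.054 -0.053]
scene dx 0.13 n 6 z [-0.063 -0.062 -0.061 -0.034 -0.008]
top dx -0.02 n 87 z [-0.023 -0.02  -0.016 -0.012 -0.009]
top dx -0.01 n 121 z [-0.013 -0.01  -0.005  0.001  0.033]
top dx 0.0 n 32 z [-0.002  0.     0.003  0.004  0.014]
top dx 0.01 n 15 z [0.008 0.01  0.012 0.013 0.014]
```

>>> move_arm(commands=[0,0,0,0,45,0.03,0,0.1,0,45,0.03,0,0.13,0,45,0.03,0,0.13,0,45,0.03,0,0.13,0,45], squeeze=5)

```text
time_s: 14.1
eef_pos: [0.5434, 0.049, 0.2184]
tool_rot: [-0.014, 3.141, 0.0]
force: [-0.2, 0.4, -0.3]
finger_gap: 0.0559
grasp_force: 5.0
```

>>> move_arm(commands=[0.03,0,0.12,0,45,0.03,0,0.12,0,45,0,0,0,0,45], squeeze=4)

```text
time_s: 14.35
eef_pos: [0.5405, 0.049, 0.2079]
tool_rot: [0.014, -3.139, -0.0]
force: [0.9, -0.6, -1.3]
finger_gap: 0.0559
grasp_force: 4.0
```

```bash
python3 -c "
from h import *
go(.540,.048,.165,0.5)
tilt()"
```

```text
t 14.35 tcp [0.5405 0.049  0.2079] yaw 0.49 F [ 0.91 -0.56 -1.27] gap 0.0559 grip 4.0 toolz [-0.002  0.    -1.   ] 
 tool units [ 0.011 -0.024  1.073] turn -0.0 if turned first [np.float64(0.013), np.float64(-0.024), np.float64(1.073)]
scene dx -0.01 n 143 z [-0.027 -0.018  0.036  0.08   0.095]
scene dx 0.0 n 186 z [-0.033 -0.01   0.005  0.074  0.099]
scene dx 0.01 n 57 z [-0.035 -0.029 -0.004  0.078  0.096]
scene dx 0.02 n 46 z [-0.04  -0.035 -0.013  0.004  0.008]
scene dx 0.03 n 53 z [-0.047 -0.04  -0.018 -0.002  0.003]
scene dx 0.04 n 57 z [-0.052 -0.042 -0.02  -0.007 -0.001]
scene dx 0.05 n 50 z [-0.058 -0.05  -0.028 -0.011 -0.007]
scene dx 0.06 n 40 z [-0.062 -0.055 -0.039 -0.018 -0.014]
scene dx 0.07 n 41 z [-0.063 -0.061 -0.041 -0.021 -0.017]
scene dx 0.08 n 39 z [-0.067 -0.054 -0.041 -0.027 -0.022]
scene dx 0.09 n 31 z [-0.047 -0.042 -0.038 -0.028 -0.023]
scene dx 0.1 n 52 z [-0.094 -0.089 -0.016  0.009  0.014]
scene dx 0.11 n 134 z [-0.099 -0.087 -0.014  0.008  0.012]
scene dx 0.12 n 4 z [-0.015 -0.015 -0.013 -0.013 -0.013]
scene dx 0.13 n 14 z [-0.036 -0.031 -0.027 -0.025 -0.022]
top dx -0.02 n 3 z [-0.024 -0.024 -0.024 -0.023 -0.023]
top dx -0.01 n 140 z [-0.026 -0.021 -0.013 -0.003  0.021]
top dx 0.0 n 38 z [-0.01  -0.005 -0.001  0.014  0.016]
top dx 0.01 n 3 z [0.011 0.011 0.011 0.013 0.013]
```

>>> move_arm(commands=[0,0,0.12,0,45,0,0,0.13,0,45,0,0,0.13,0,45,0,0,0.13,0,45,0,0,0.13,0,45], squeeze=3)

```text
time_s: 14.87
eef_pos: [0.5411, 0.0489, 0.1831]
tool_rot: [0.014, -3.141, -0.0]
force: [-1.1, 0.3, -0.6]
finger_gap: 0.0559
grasp_force: 3.0
```

>>> move_arm(commands=[0,0,0.12,0,45,0,0,0.1,0,45,0,0,0,0,45])

```text
time_s: 15.12
eef_pos: [0.5408, 0.049, 0.1738]
tool_rot: [0.014, -3.14, -0.0]
force: [0.6, -0.1, -1.1]
finger_gap: 0.0556
grasp_force: 3.0
```

```bash
python3 -c "
from h import *
go(.540,.048,.165,0.5)
tilt()" | grep -v top
```

```text
t 15.1167 tcp [0.5408 0.049  0.1738] yaw 0.5 F [ 0.56 -0.12 -1.08] gap 0.0556 grip 3.0 toolz [-0.002  0.    -1.   ] 
 tool units [ 0.021 -0.024  0.22 ] turn -0.0 if turned first [np.float64(0.021), np.float64(-0.024), np.float64(0.22)]
scene dx -0.01 n 107 z [-0.024  0.012  0.046  0.08   0.096]
scene dx 0.0 n 285 z [-0.031 -0.025 -0.007  0.036  0.099]
scene dx 0.01 n 47 z [-0.033 -0.027 -0.004  0.082  0.099]
scene dx 0.02 n 38 z [-0.034 -0.024 -0.009  0.009  0.013]
scene dx 0.03 n 60 z [-0.033 -0.025 -0.005  0.009  0.011]
scene dx 0.04 n 66 z [-0.035 -0.025 -0.01   0.006  0.011]
scene dx 0.05 n 56 z [-0.037 -0.031 -0.011  0.006  0.009]
scene dx 0.06 n 38 z [-0.037 -0.033 -0.014  0.003  0.008]
scene dx 0.07 n 40 z [-0.04  -0.035 -0.017  0.001  0.006]
scene dx 0.08 n 43 z [-0.042 -0.037 -0.021 -0.001  0.004]
scene dx 0.09 n 78 z [-0.043 -0.038 -0.023 -0.003  0.006]
scene dx 0.1 n 180 z [-0.093 -0.081 -0.008  0.009  0.046]
scene dx 0.11 n 76 z [-0.095 -0.09   0.009  0.033  0.042]
scene dx 0.13 n 31 z [-0.095 -0.092 -0.089  0.007  0.009]
```

>>> move_arm(commands=[0,0,0.08,0,45,0,0,0.08,0,45,0,0,0.06,0,45,0,0,0.05,0,45,0,0,0,0,45])

```text
time_s: 15.63
eef_pos: [0.5406, 0.0489, 0.1636]
tool_rot: [0.014, -3.14, -0.0]
force: [-1.5, -0.1, 0.2]
finger_gap: 0.0561
grasp_force: 3.0
```

```bash
python3 -c "
from h import *
go(.540,.048,.165,0.5)
tilt()" | grep -v top
```

```text
t 15.6333 tcp [0.5406 0.0489 0.1636] yaw 0.5 F [-1.47 -0.14  0.23] gap 0.0561 grip 3.0 toolz [-0.002  0.    -1.   ] 
 tool units [ 0.016 -0.023 -0.035] turn -0.0 if turned first [np.float64(0.016), np.float64(-0.023), np.float64(-0.036)]
scene dx -0.01 n 94 z [0.002 0.012 0.047 0.08  0.092]
scene dx 0.0 n 258 z [-0.034 -0.025 -0.005  0.058  0.099]
scene dx 0.01 n 46 z [-0.03  -0.025 -0.005  0.091  0.097]
scene dx 0.02 n 44 z [-0.03  -0.024 -0.006  0.011  0.013]
scene dx 0.03 n 55 z [-0.031 -0.022 -0.004  0.011  0.013]
scene dx 0.04 n 71 z [-0.032 -0.025 -0.007  0.009  0.013]
scene dx 0.05 n 54 z [-0.03  -0.027 -0.007  0.009  0.013]
scene dx 0.06 n 38 z [-0.033 -0.028 -0.009  0.007  0.011]
scene dx 0.07 n 45 z [-0.032 -0.03  -0.011  0.008  0.011]
scene dx 0.08 n 46 z [-0.033 -0.031 -0.017  0.006  0.011]
scene dx 0.09 n 62 z [-0.033 -0.032 -0.019  0.007  0.025]
scene dx 0.1 n 173 z [-0.08  -0.066 -0.006  0.018  0.058]
scene dx 0.11 n 64 z [-0.086 -0.081 -0.046  0.046  0.054]
scene dx 0.13 n 35 z [-0.084 -0.083 -0.076  0.017  0.02 ]
```

>>> move_arm(commands=[0,0,0.04,0,45,0,0,0.04,0,45,0,0,0,0,45,0,0,0,0,45])

```text
time_s: 16.07
eef_pos: [0.5405, 0.0489, 0.1609]
tool_rot: [0.014, -3.14, 0.0]
force: [-4.6, -0.1, 0.8]
finger_gap: 0.0562
grasp_force: 3.0
```

>>> move_arm(commands=[0,0,0,0,58,0,0,0,0,62,0,0,0,0,70,0,0,0,0,75,0,0,0,0,75])

```text
time_s: 16.48
eef_pos: [0.5417, 0.049, 0.1613]
tool_rot: [-0.014, 3.141, 0.0]
force: [0.1, 0.7, 0.2]
finger_gap: 0.0743
grasp_force: 0.0
```

```bash
python3 -c "
from h import *
go(.540,.048,.165,0.5)
tilt()
d=load('last_scene.npz'); x,y=map(int,proj(d,[.6,.05,.2]))
cv2.imwrite('pics/t8.png',cv2.resize(d['image'][y-50:y+60,x-70:x+80,::-1],None,fx=4,fy=4,interpolation=2))"| grep -v top
```

```text
t 16.4833 tcp [0.5417 0.049  0.1613] yaw 0.5 F [0.09 0.66 0.17] gap 0.0743 grip 0.0 toolz [ 0.001  0.    -1.   ] 
 tool units [ 0.043 -0.025 -0.094] turn -0.0 if turned first [np.float64(0.043), np.float64(-0.025), np.float64(-0.094)]
scene dx -0.01 n 4 z [0.009 0.017 0.034 0.059 0.07 ]
scene dx 0.0 n 236 z [-0.035 -0.026 -0.008  0.01   0.014]
scene dx 0.01 n 29 z [-0.036 -0.03  -0.016  0.012  0.014]
scene dx 0.02 n 32 z [-0.035 -0.026 -0.003  0.011  0.014]
scene dx 0.03 n 42 z [-0.033 -0.025 -0.009  0.011  0.016]
scene dx 0.04 n 72 z [-0.033 -0.027 -0.008  0.011  0.015]
scene dx 0.05 n 87 z [-0.032 -0.029 -0.01   0.01   0.016]
scene dx 0.06 n 60 z [-0.032 -0.028 -0.01   0.01   0.014]
scene dx 0.07 n 33 z [-0.034 -0.026 -0.009  0.009  0.014]
scene dx 0.08 n 40 z [-0.03  -0.026 -0.007  0.008  0.013]
scene dx 0.09 n 62 z [-0.032 -0.029 -0.008  0.01   0.017]
scene dx 0.1 n 161 z [-0.078 -0.072 -0.004  0.024  0.059]
scene dx 0.11 n 40 z [-0.082 -0.077  0.01   0.047  0.058]
scene dx 0.13 n 32 z [-0.082 -0.081 -0.074  0.02   0.023]
```

View pics/t8.png

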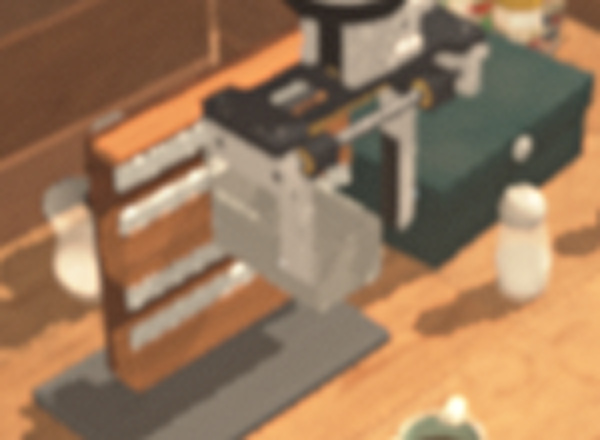

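The picture shows the bin hanging level in the upper slot, around pixel (290,240), with the fingers clear on both sides. I'll retreat upward and back.

>>> move_arm(commands=[0.1,0,-0.2,0,85,0.3,0,-0.4,0,85,0.4,0,-0.6,0,85,0.5,0,-0.6,0,85,0.5,0,-0.6,0,85])

```text
time_s: 17.0
eef_pos: [0.4682, 0.0483, 0.2584]
tool_rot: [0.014, -3.141, -0.0]
force: [-0.1, -0.4, 0.1]
finger_gap: 0.0848
grasp_force: 0.0
```

>>> move_arm(commands=[0.4,0,-0.3,0,85,0,0,0,0,85,0,0,0,0,85,0,0,0,0,85,0,0,0,0,85])

```text
time_s: 17.42
eef_pos: [0.4532, 0.0482, 0.2673]
tool_rot: [0.013, -3.139, -0.0]
force: [-0.2, -0.1, -0.8]
finger_gap: 0.0851
grasp_force: 0.0
```

```bash
python3 -c "
from h import *
from rig import get_image,workorder
go(.540,.048,.165,0.5)
d=get_image('scene'); P=cloud(d)
m=(abs(P[...,1]-.049)<.032)&(P[...,2]>.1)&(P[...,2]<.29)
for x in np.arange(.53,.66,.01):
    k=m&(abs(P[...,0]-x)<.005)
    if k.sum(): print(round(x,2),k.sum(),np.percentile(P[k][:,2],[1,50,99]).round(3))
print(workorder.job_done())"
```

```text
t 17.4167 tcp [0.4532 0.0482 0.2673] yaw 0.49 F [-0.17 -0.07 -0.82] gap 0.0851 grip 0.0 toolz [-0.003  0.    -1.   ] 
 tool units [-2.176 -0.023  2.55 ] turn -0.0 if turned first [np.float64(-2.169), np.float64(-0.023), np.float64(2.557)]
0.54 228 [0.16  0.183 0.205]
0.55 59 [0.161 0.188 0.207]
0.56 56 [0.162 0.193 0.205]
0.57 61 [0.159 0.185 0.205]
0.58 76 [0.161 0.187 0.206]
0.59 82 [0.16  0.181 0.206]
0.6 87 [0.161 0.182 0.206]
0.61 88 [0.161 0.18  0.207]
0.62 80 [0.159 0.18  0.204]
0.63 91 [0.16  0.183 0.206]
0.64 322 [0.105 0.202 0.263]
0.65 359 [0.103 0.229 0.265]
the job is handed in; nothing more can be done
None
```

The bin hangs level in the upper slot, released and with the arm backed clear of it; I handed the job in at about 17 s of robot time and got no verdict back.

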